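# Find the clear divider channel with a feeler gauge

## Robot

A 6-joint arm with a two-finger parallel gripper is mounted at the origin on the work surface. World frame = base frame: x ahead of the robot, y to its left, z up, the work surface at z = 0. Lengths are in m, angles in rad, forces in N, time in s.
With the tool pointing down it reaches from about 0.35 to 1 m from the base axis. Payload 7.1 kg.
Tool frame: the origin (TCP) lies between the finger pads; the fingertips stand 22 mm ahead of it and the grasp point (between the pads) lies 3 mm ahead of it; x points along the fingers, y is the direction in which the jaws open and shut, and the axes are right-handed (so a half turn about x gives the same grasp; the last joint's range is limited). The gripper opens to 85 mm and grips with 20 to 120 N. Pads are 22 mm wide; open, the fingers measure 114 mm over their backs; the gripper's body (76 mm by 85 mm) begins 54 mm behind the grasp point. The pads swing forward as they close: fully open they stand 13 mm farther back than shut.
Start: joints at [-1.133, 0.423, 1.63, -0, 1.089, -0.019], TCP at [0.276, -0.561, 0.253] pointing down, gripper open.
Joint ranges: [-3, 3], [-0.9, 2.11], [0.09, 2.58], [-1.31, 4.45], [0.11, 2.69], [-2.54, 2.54]. Speed limits (rad/s): [2.39, 2.39, 3.01, 3.14, 3.14, 3.14].

## Interface

Orientations are given as a rotation vector (axis times angle).
In Python, from rig import manip gives the robot as it stands. The module is installed in compiled form; this text tells all that it offers. Calls block until the motion is done:
- manip.move_to(position, orientation): joint-space move of the TCP to a pose.
- manip.servo_line(position, orientation=None, rate=0.15): straight line of the TCP; orientation=None keeps the orientation; rate is the mean speed in m/s.
- manip.set_joints(angles): joint-space move.
- manip.command_gripper(opening, f_grip=None): finger opening in m; f_grip is the grip in N (None keeps the last); returns when the fingers have stopped.
- manip.hold(seconds).
- manip.solve_ik(position, orientation): joint angles nearest the present ones, or None.
- manip.camera(name): name is "scene" or "top"; returns a dict with "image" (480x640x3 uint8, red, green, blue), "fx", "fy", "cx", "cy" (pixels), "cam_to_world" (4x4, takes a point from camera to world coordinates). Camera axes: x right, y down, z forward; pixel columns grow to the right and rows downward; lengths in m; the calibration is good to about 2 mm. A picture is of the moment at which its call begins. There is no depth.
A pose or a line that the arm cannot do raises manip.IKError and nothing moves.
- manip.sign_off(): hands the job in, once; it reports no verdict.
Readings, each from a call of its own:
- manip.get_time(): time.
- manip.get_joint_positions(): joint angles.
- manip.get_joint_vel(): joint speeds.
- manip.get_tau(): joint torques, N m.
- manip.get_position(): TCP position.
- manip.get_ee_rot(): TCP orientation.
- manip.get_contact_force(): force on the tool from outside, world axes, zero at the start.
- manip.get_torque(): the same for the moment, N m.
- manip.get_width(): finger opening in m.
Only numpy, scipy, OpenCV 4.12 (cv2) and the standard library are available. Lean on these libraries where they do the work, as an engineer would, in place of code of your own. Each camera call takes 0.05 s, during which the arm holds its last target. There are 200 camera calls.

## Task

Before a new divider pane goes into the sweets display we need to know which of its three divider channels is clear; in the other two a bent clip jams the way. Take the feeler gauge out of its stand by its orange handle and try its blade in the channels, gently: never force it where it jams or drop it in. Leave the gauge standing, let go, with its blade fully home (black collar down on the rim) in the channel where it fits, and leave the jar, mug and gift box where they are.

Things in the scene. Friction and masses are not known exactly. Their poses are not given: they have to be found in the camera images.
- display: Fixed sweets display, a box 180 (x) by 380 (y) by 100 mm high with four bins of sweets. Origin: centre of its underside; z up, y along the row of bins. Between the bins run three slots parallel to its x axis, the divider channels, each between two rigid aluminium strips 17 mm wide, tops 100 mm above the origin (nothing on it is higher). All three look the same.
- mouth_right (a point): Nominal middle of the right (-y) channel's mouth, on the display at (0, -95, 100) mm. Each channel is loosely set and truly lies anywhere up to 6 mm to either side of its nominal point in the display's y. Each gap is 6 mm wide, 150 mm long or more (in x), 70 mm deep. Axes as the display's.
- mouth_middle (a point): Nominal middle of the middle channel's mouth, on the display at (0, 0, 100) mm; as mouth_right. In one of the three channels, not known beforehand, the blade goes all the way down with hardly any resistance; the other two are jammed.
- mouth_left (a point): Nominal middle of the left (+y) channel's mouth, on the display at (0, 95, 100) mm; as mouth_right. In a jammed channel a hidden clip 18 or 30 mm below the mouth stops the blade along the whole length; it feels like a stiff spring, about 2.5 N per mm. More than 30 N on the blade is forcing it.
- feeler: Steel blade of the feeler gauge, rigid with collar and handle (about 110 g in all). Origin: its upper end, the centre of the black collar's underside, which rests on the aluminium strips when home. z up along the handle, x along the blade's width, y through its thickness. Collar 46 (x) by 24 (y) by 6 mm, above the origin. Blade 30 (x) by 4 (y) mm, 50 mm long downwards, its last 2 mm a wedge.
- gauge_handle (a point): Centre of the gauge's upright orange handle, 36 (x) by 14 (y) by 50 mm high; the point lies 31 mm above the collar's underside. Grip it across the 14 mm thickness (along y). Axes as for the feeler.
- stand: Fixed light-wood stand, 70 by 70 by 64 mm high, with a pocket 40 (x) by 10 (y) mm in which the gauge's blade stands at the start, collar resting on the stand's top. Origin: centre of its underside, z up; the pocket is at its centre.
- jar: Bystander: amber glass jar of sweets, 70 mm across, 110 mm high, loose. Origin: centre of its underside.
- mug: Bystander: white mug, 76 mm across, 85 mm high, loose. Origin: centre of its underside.
- giftbox: Bystander: blue gift box with gold ribbon, 100 by 140 by 50 mm, loose. Origin: centre of its underside.
There are look-alikes about, which are no part of the job. What is meant by the part that bears feeler is not pink or yellow, and is the larger of those in its own colour.

How it is judged:
On the way, in this order (a step that is already met when the one before it is completed fails the run):
1. the gauge is lifted out of its stand (z of feeler in the frame of stand above 0.125 m), for 0.1 s.
2. the blade is fully home in a channel (z of feeler in the frame of display between 0.095 and 0.105 m and y of feeler in the frame of display between -0.11 and 0.11 m and x of feeler in the frame of display between -0.07 and 0.07 m and angle between feeler's own z axis and vertical below 0.12 rad), for 0.2 s.
At the end, for the whole second after the job is handed in: The gauge stands upright (within 7 degrees), released and at rest, blade fully home in the channel that lets it through: collar's underside within 5 mm of the top of the display's aluminium strips (all of step 2 and linear speed of feeler below 0.01 m/s); the robot touches nothing.
It fails at once if the blade is forced: more than 30 N on it (contact force between feeler and anything else above 30 N).
It fails at once if the gauge is dropped in: it falls faster than 0.35 m/s with its blade part way down a channel (z of feeler in the frame of display below 0.145 m and y of feeler in the frame of display between -0.11 and 0.11 m and x of feeler in the frame of display between -0.07 and 0.07 m and angle between feeler's own z axis and vertical below 0.12 rad and linear speed of feeler above 0.35 m/s).
It fails at once if the jar is moved by more than 15 mm (distance of jar from where it was at the start of the episode above 0.015 m).
It fails at once if the mug is moved by more than 15 mm (distance of mug from where it was at the start of the episode above 0.015 m).
It fails at once if the giftbox is moved by more than 15 mm (distance of giftbox from where it was at the start of the episode above 0.015 m).
It also fails if it takes over 72 s, if anything falls off the work surface, if the arm or the gripper's body presses on something with over 40 N, if the wrist force passes 120 N, or if a joint passes its speed limit or range.

## Working session

There is one attempt and no reset: what is moved stays moved. The work goes in short steps, each a Python script; the robot and the scene stay as the last script left them, time stands still between calls to the robot, and variables do not carry over. Pictures are saved under pics/ and viewed, about 8 in all and at most 12, crops included, and the job is handed in when it is done.

```bash
mkdir -p pics; python3 - <<'E'
from rig import manip
import cv2, numpy as np
for n in ("scene","top"):
    c=manip.camera(n); cv2.imwrite(f"pics/{n}0.png",c["image"][:,:,::-1])
    print(n,c["fx"],c["fy"],c["cx"],c["cy"]);print(np.round(c["cam_to_world"],4))
print(manip.get_time(),manip.get_ee_rot(),manip.get_contact_force())
E
```

```text
scene 543.2054193666639 543.2054193666639 322.1228740382283 234.1330218286583
[[ 0.8584  0.4247 -0.2878  0.8893]
 [ 0.513  -0.7056  0.4888 -0.5482]
 [ 0.0045 -0.5672 -0.8235  1.022 ]
 [ 0.      0.      0.      1.    ]]
top 524.4898259843487 524.4898259843487 310.6327415026965 244.2931072730292
[[-0.0249 -0.9919  0.1246  0.4108]
 [-0.9995  0.0269  0.014  -0.0036]
 [-0.0172 -0.1242 -0.9921  1.1968]
 [ 0.      0.      0.      1.    ]]
0.1 [ 1.96785199  0.45888684 -1.96845121] [ 0.41891264 -0.72856866  0.05915172]
```

View pics/scene0.png

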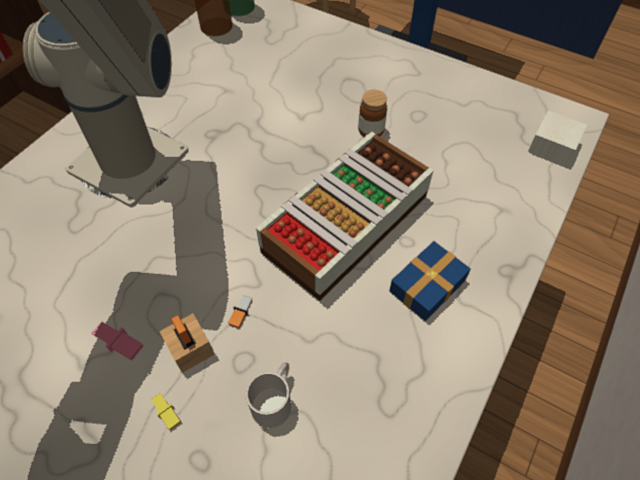

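View pics/top0.png

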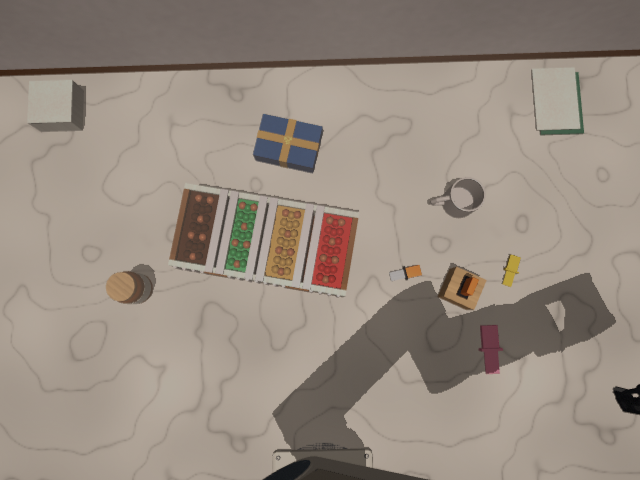

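The scene view shows the display at about (345,210), the stand with an orange gauge at (185,335) and a small orange look-alike lying at (240,312). In the top view there are four candidates:
- orange upright in the stand at (467,287)
- small orange lying at (407,272)
- yellow at (511,270)
- pink at (490,348)

The gauge in the stand fits: it is orange and the larger of the two orange ones. I'll confirm that in a crop.

```bash
cat > h.py <<'E'
import numpy as np, cv2
from rig import manip
def ray(c,u,v,z):
    T=c["cam_to_world"]; d=T[:3,:3]@np.array([(u-c["cx"])/c["fx"],(v-c["cy"])/c["fy"],1]); o=T[:3,3]
    return o+d*(z-o[2])/d[2]
def proj(c,p):
    T=c["cam_to_world"]; q=T[:3,:3].T@(np.array(p)-T[:3,3]); return np.array([c["fx"]*q[0]/q[2]+c["cx"],c["fy"]*q[1]/q[2]+c["cy"]])
E
python3 - <<'E'
import cv2,numpy as np
a=cv2.imread("pics/top0.png"); s=cv2.imread("pics/scene0.png")
A=cv2.resize(a[250:325,380:530],None,fx=5,fy=5,interpolation=cv2.INTER_CUBIC)[:, :400*2][:300]
t=cv2.resize(a[255:315,385:495],(550,300),interpolation=cv2.INTER_CUBIC)
u=cv2.resize(s[285:385,150:260],(250,300)[:2],interpolation=cv2.INTER_CUBIC)
b=cv2.resize(a[180:300,165:365],(500,300),interpolation=cv2.INTER_CUBIC)
top=np.hstack([t,u]); bot=np.hstack([b,np.zeros((300,300,3),np.uint8)])
cv2.imwrite("pics/crop1.png",np.vstack([top,bot]))
hsv=cv2.cvtColor(a,cv2.COLOR_BGR2HSV)
m=cv2.inRange(hsv,(5,180,90),(16,255,255))
n,l,st,ce=cv2.connectedComponentsWithStats(m)
for i in range(1,n):
    if st[i,4]>15: print(st[i],ce[i].round(1),cv2.minAreaRect(np.argwhere(l==i)[:,::-1].astype(np.float32)))
E
```

```text
[462 278  11  18  37] [467.6 289.4] ((469.9230041503906, 287.6153869628906), (7.211102485656738, 18.30510711669922), 33.690067291259766)
```

View pics/crop1.png

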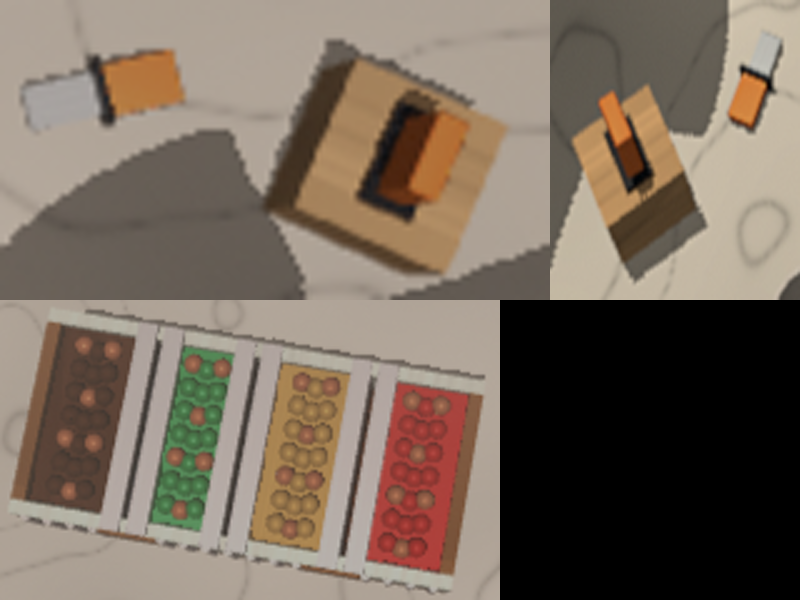

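The crop confirms it. The upright orange gauge in the stand is clearly larger than the lying orange one, and its top is at about (473,286) in the top view. The three slots show as dark lines between pale strips. Next I'll measure the poses.

```bash
cat > meas.py <<'E'
from h import *
c=manip.camera("top"); img=c["image"]
# gauge and stand from corners seen in the crop
cr=lambda P,z,s,o:np.array([ray(c,o[0]+x/s,o[1]+y/s,z) for x,y in P])
H=cr([(441,108),(470,120),(441,203),(411,192)],.12,5,(385,255))
S=cr([(358,58),(507,127),(442,272),(292,212)],.064,5,(385,255))
for n,P in(("handle",H),("stand",S)):
    e=[P[(i+1)%4]-P[i] for i in range(4)]
    print(n,P.mean(0).round(4),[round(float(np.hypot(*x[:2])),4) for x in e],[round(float(np.degrees(np.arctan2(x[1],x[0]))),1) for x in e])
D=cr([(50,10),(485,77),(450,290),(10,213)],.1,2.5,(165,180))
e=[D[(i+1)%4]-D[i] for i in range(4)]
print("display",D.mean(0).round(4),[round(float(np.hypot(*x[:2])),4) for x in e],[round(float(np.degrees(np.arctan2(x[1],x[0]))),1) for x in e])
# metric plan image of plane z=0.1, 1 mm = 2 px, world x up, y left
ctr=D.mean(0); W=480;Hh=260
q=[(-1,-1),(1,-1),(1,1),(-1,1)]
src=np.float32([proj(c,[ctr[0]-b*.13,ctr[1]-a*.24,.1]) for a,b in q]); dst=np.float32([[480+a*480,260+b*260] for a,b in q])
M=cv2.getPerspectiveTransform(src,dst)
w=cv2.warpPerspective(img,M,(960,520),flags=cv2.INTER_CUBIC)
g=cv2.cvtColor(w,cv2.COLOR_RGB2GRAY); cv2.imwrite("pics/plan.png",w[:,:,::-1])
np.savez("plan.npz",g=g,ctr=ctr)
E
python3 meas.py; python3 - <<'E'
import cv2; a=cv2.imread("pics/plan.png"); cv2.imwrite("pics/plan8.png",cv2.resize(a,(800,433)))
E
```

```text
handle [ 0.4512 -0.3175  0.12  ] [0.0126, 0.0362, 0.0128, 0.0367] [-114.4, 157.4, 68.1, -22.9]
stand [ 0.4489 -0.316   0.064 ] [0.0694, 0.0687, 0.0679, 0.0727] [-116.9, 152.6, 66.5, -26.1]
display [0.5636 0.11   0.1   ] [0.3772, 0.1826, 0.3756, 0.1772] [-100.5, 168.8, 78.6, -10.7]
```

View pics/plan8.png

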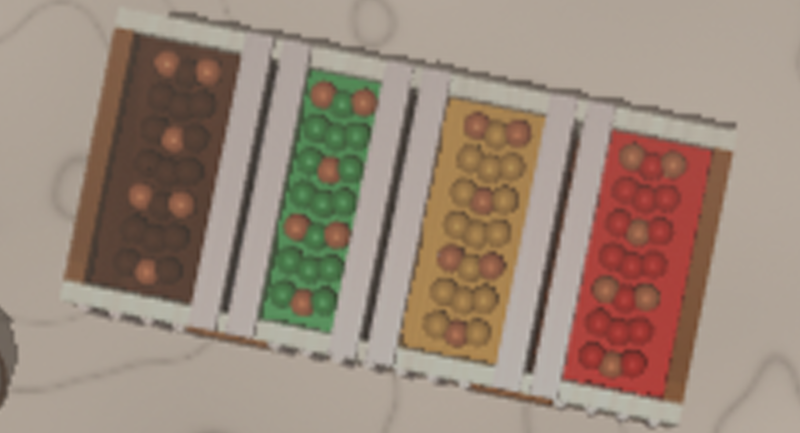

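The rectified plan of the z = 0.1 plane shows three slots between pale strip pairs, at about (250,185), (390,215) and (553,250). The display is yawed by about -10.8°. Next: sub-pixel slot positions, then pick up the gauge.

```bash
cat >> h.py <<'E'
from scipy.spatial.transform import Rotation as Ro
def ori(yaw):  # tool down, jaws along gauge y; yaw = direction of gauge x
    y=np.array([-np.sin(yaw),np.cos(yaw),0]); x=np.array([0,0,-1.]); return Ro.from_matrix(np.c_[x,y,np.cross(x,y)]).as_rotvec()
E
python3 - <<'E'
from h import *
d=np.load("plan.npz"); g=d["g"].astype(np.float32); ctr=d["ctr"]
# plan px -> world: x=ctr+ (260-v)/2mm, y=ctr+(480-u)/2mm
def prof(yaw,xr):
    Y=np.arange(-.2,.2,.00025); X=np.linspace(*xr,60)
    gx,gy=np.meshgrid(X,Y); wx=gx*np.cos(yaw)-gy*np.sin(yaw); wy=gx*np.sin(yaw)+gy*np.cos(yaw)
    return Y,cv2.remap(g,(480-wy*2000).astype(np.float32),(260-wx*2000).astype(np.float32),cv2.INTER_LINEAR).mean(1)
best=max((prof(np.radians(a),(-.05,.05))[1].std(),a) for a in np.arange(-14,-7,.1)); 
# sharpest overall
sh=max((np.abs(np.diff(prof(np.radians(a),(-.06,.06))[1])**2).sum(),a) for a in np.arange(-14,-7,.1)); print(best,sh)
yaw=np.radians(sh[1]); Y,p=prof(yaw,(-.06,.06))
for n in(-.095,0,.095):
    k=(Y>n-.035)&(Y<n+.035); y=Y[k];q=p[k]
    i=np.argmin(np.where(abs(y-n)<.012,q,999)); hi=np.percentile(q,80); t=(q[i]+hi)/2
    a=i; 
    while q[a]<t:a-=1
    b=i
    while q[b]<t:b+=1
    dq=np.diff(q); L=y[np.argmax(np.where(y[:-1]<y[i]-.012,dq,-99))]; Rr=y[np.argmin(np.where(y[:-1]>y[i]+.012,dq,99))]
    m=(y[a]+y[b])/2
    w=lambda s: np.round([ctr[0]-s*np.sin(yaw),ctr[1]+s*np.cos(yaw)],4)
    print(n,"gap",y[a].round(4),y[b].round(4),"strip outer",L.round(4),Rr.round(4),"mid",((L+Rr)/2).round(4),"world",w(m))
for yw in (-24.5,155.5,-10.7,169.3):
    for P in([.450,-.3168,.098],[.5636,.11,.16]):
        j=manip.solve_ik(P,ori(np.radians(yw))); print(yw,P,None if j is None else np.round(j,2))
E
```

```text
(np.float32(36.907417), np.float64(-11.40000000000001)) (np.float32(8106.007), np.float64(-11.40000000000001))
-0.095 gap -0.0965 -0.0907 strip outer -0.1135 -0.0737 mid -0.0936 world [0.5451 0.0183]
0 gap 0.004 0.0098 strip outer -0.013 0.0268 mid 0.0069 world [0.5649 0.1168]
0.095 gap 0.0898 0.0953 strip outer 0.0723 0.1125 mid 0.0924 world [0.5819 0.2007]
-24.5 [0.45, -0.3168, 0.098] [-0.64  0.54  1.88 -0.    0.71 -1.78]
-24.5 [0.5636, 0.11, 0.16] [ 0.17  0.47  1.81 -0.    0.86 -0.97]
155.5 [0.45, -0.3168, 0.098] [-0.64  0.54  1.88  0.    0.71  1.36]
155.5 [0.5636, 0.11, 0.16] [0.17 0.47 1.81 0.   0.86 2.17]
-10.7 [0.45, -0.3168, 0.098] [-0.64  0.54  1.88  0.    0.71 -2.02]
-10.7 [0.5636, 0.11, 0.16] [ 0.17  0.47  1.81 -0.    0.86 -1.21]
169.3 [0.45, -0.3168, 0.098] [-0.64  0.54  1.88 -0.    0.71  1.12]
169.3 [0.5636, 0.11, 0.16] [ 0.17  0.47  1.81 -0.    0.86  1.93]
```

```bash
python3 - <<'E'
from h import *
o=ori(np.radians(-24.5)); P=np.array([.450,-.317,0])
manip.command_gripper(.06,20)
manip.move_to(P+[0,0,.2],o); manip.servo_line(P+[0,0,.098],o,rate=.1)
f0=manip.get_contact_force()
manip.command_gripper(.0,20); manip.hold(.3); print("w",manip.get_width(),manip.get_contact_force()-f0,manip.get_time())
manip.servo_line(P+[0,0,.13],rate=.06);print(manip.get_contact_force()-f0)
manip.servo_line(P+[0,0,.235],rate=.12)
manip.hold(.2); print(manip.get_width(),manip.get_contact_force()-f0,manip.get_contact_force(),manip.get_time())
c=manip.camera("scene"); cv2.imwrite("pics/lift.png",cv2.resize(c["image"][200:420,60:320,::-1],None,fx=2.5,fy=2.5))
E
```

```text
w 0.013701020946757727 [-0.53819543 -1.06220205  5.32000781] 4.0167
[-0.68139186 -1.76711035 -1.83649198]
0.013972011304762517 [-1.00871508 -1.46351436 -0.34358913] [-0.57572011 -0.36438578 -0.20388092] 5.925
```

View pics/lift.png

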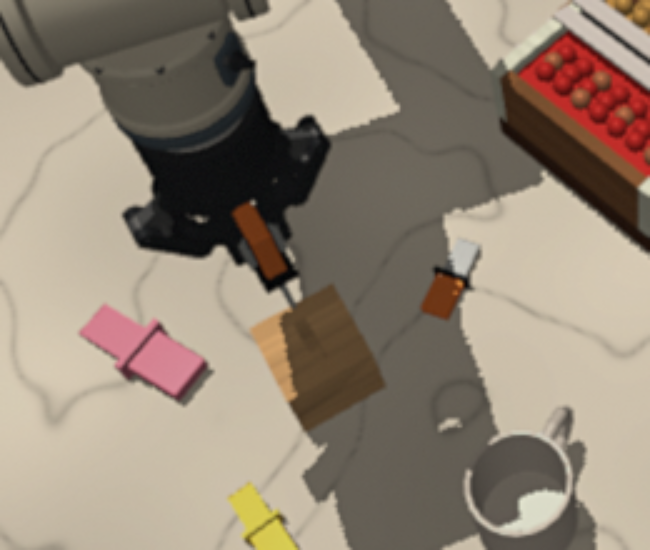

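```bash
cat >> h.py <<'E'
YAW=np.radians(-11.4); NY=np.array([-np.sin(YAW),np.cos(YAW),0]); NX=np.array([np.cos(YAW),np.sin(YAW),0])
SLOT={"R":np.array([.5451,.0183,0]),"M":np.array([.5649,.1168,0]),"L":np.array([.5819,.2007,0])}
def lf(f): return np.round([f@NX,f@NY,f[2]],1)
def probe(s,off,ztop=.192,zend=.136,thr=3.5):
    """descend; TCP z=.184 is tip at rim, .134 is home. returns (z stopped, force)"""
    P=SLOT[s]+off*NY; o=ori(YAW)
    manip.servo_line([*P[:2],ztop],o,rate=.1); manip.hold(.15)
    f0=np.mean([manip.get_contact_force() for _ in range(3)],0); z=ztop; log=[]
    while z>zend:
        z-=.0004 if .178<z<.189 else .001
        manip.servo_line([*P[:2],z],rate=.02)
        d=manip.get_contact_force()-f0
        log.append((round(z,4),*lf(d)))
        if d[2]>thr or np.hypot(d[0],d[1])>8: break
    return z,d,log
E
python3 - <<'E'
from h import *
P=SLOT["R"]; manip.move_to([*P[:2],.235],ori(YAW))
t=manip.get_time(); z,d,log=probe("R",0.); print(t,manip.get_time(),z,lf(d),manip.get_position()); print(*log[::3],*log[-3:],sep="\n")
E
```

```text
7.2833 25.7667 0.13599999999999968 [1.6 0.5 0. ] [0.54505764 0.0182994  0.13592864]
(0.191, np.float64(0.4), np.float64(-0.1), np.float64(-1.2))
(0.188, np.float64(-0.3), np.float64(-0.9), np.float64(-0.5))
(0.1868, np.float64(0.2), np.float64(0.2), np.float64(-0.7))
(0.1856, np.float64(0.2), np.float64(-0.3), np.float64(-1.2))
(0.1844, np.float64(-0.4), np.float64(-0.3), np.float64(-0.3))
(0.1832, np.float64(-0.2), np.float64(-0.5), np.float64(-0.4))
(0.182, np.float64(0.8), np.float64(-0.6), np.float64(-0.6))
(0.1808, np.float64(0.3), np.float64(-0.8), np.float64(-0.8))
(0.1796, np.float64(0.9), np.float64(-0.8), np.float64(-1.0))
(0.1784, np.float64(-0.2), np.float64(-1.2), np.float64(0.3))
(0.176, np.float64(0.6), np.float64(0.1), np.float64(0.0))
(0.173, np.float64(0.2), np.float64(-0.7), np.float64(-1.0))
(0.17, np.float64(0.5), np.float64(-1.2), np.float64(-0.4))
(0.167, np.float64(0.3), np.float64(-1.2), np.float64(-0.6))
(0.164, np.float64(0.9), np.float64(-0.9), np.float64(-1.4))
(0.161, np.float64(0.4), np.float64(0.5), np.float64(-0.9))
(0.158, np.float64(0.2), np.float64(-0.4), np.float64(0.2))
(0.155, np.float64(-0.3), np.float64(-1.0), np.float64(-0.1))
(0.152, np.float64(0.4), np.float64(-1.1), np.float64(-0.3))
(0.149, np.float64(0.1), np.float64(-0.8), np.float64(0.0))
(0.146, np.float64(0.5), np.float64(0.4), np.float64(-0.9))
(0.143, np.float64(-0.2), np.float64(-0.9), np.float64(-0.1))
(0.14, np.float64(-0.6), np.float64(-0.4), np.float64(-1.2))
(0.137, np.float64(1.1), np.float64(-0.4), np.float64(-0.8))
(0.138, np.float64(0.7), np.float64(0.8), np.float64(-0.5))
(0.137, np.float64(1.1), np.float64(-0.4), np.float64(-0.8))
(0.136, np.float64(1.6), np.float64(0.5), np.float64(0.0))
```

```bash
python3 - <<'E'
from h import *
c=manip.camera("scene"); u,v=proj(c,[*SLOT["R"][:2],.1]).astype(int); print(u,v)
a=c["image"][max(v-70,0):v+50,u-80:u+80,::-1]
cv2.imwrite("pics/in.png",cv2.resize(a,None,fx=5,fy=5,interpolation=cv2.INTER_CUBIC))
E
```

```text
317 223
```

View pics/in.png

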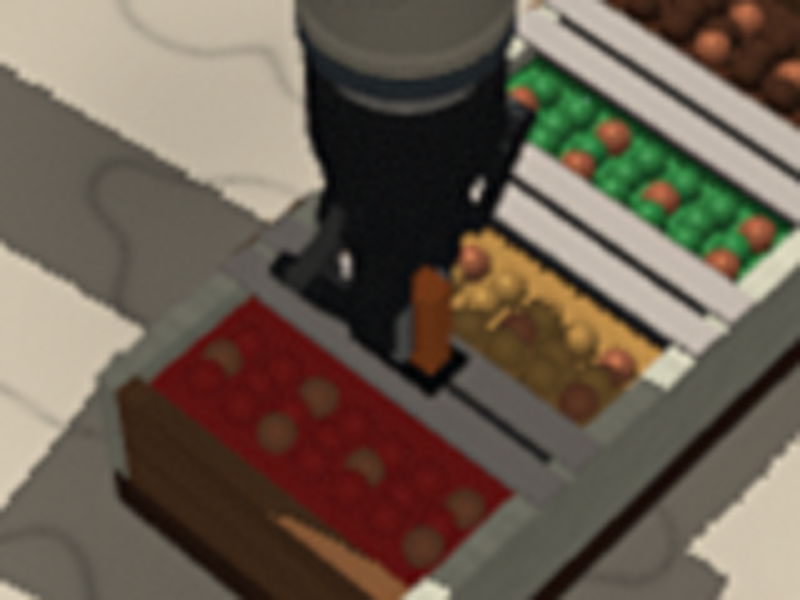

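The gauge is at about (430,370) in the crop, with its collar over the right-hand channel and nearly on the rim. There was no resistance, so this channel is clear. I'll lower it to contact and release.

```bash
python3 - <<'E'
from h import *
P=SLOT["R"]; f0=np.mean([manip.get_contact_force() for _ in range(3)],0); z=.136
while z>.130:
    z-=.0004; manip.servo_line([*P[:2],z],rate=.02); d=manip.get_contact_force()-f0
    if d[2]>3.5: break
print(z,lf(d),manip.get_time())
manip.command_gripper(.035); manip.hold(.3); print(manip.get_width(),lf(manip.get_contact_force()))
manip.servo_line([*P[:2],.24],rate=.08)
Q=P-.10*NX-.16*NY
manip.move_to([*Q[:2],.3],ori(YAW)); manip.hold(.3); print(manip.get_time())
for n in("scene","top"):
    c=manip.camera(n); u,v=proj(c,[*P[:2],.1]).astype(int)
    cv2.imwrite(f"pics/f_{n}.png",cv2.resize(c["image"][v-60:v+60,u-40:u+40,::-1],None,fx=5,fy=5,interpolation=cv2.INTER_CUBIC))
cv2.imwrite("pics/f.png",np.hstack([cv2.imread(f"pics/f_{n}.png") for n in("scene","top")]))
E
```

```text
0.13399999999999995 [-2.1  0.   5.9] 27.0667
0.03510258968383798 [-0.1  0.2  0.1]
30.2917
```

View pics/f.png

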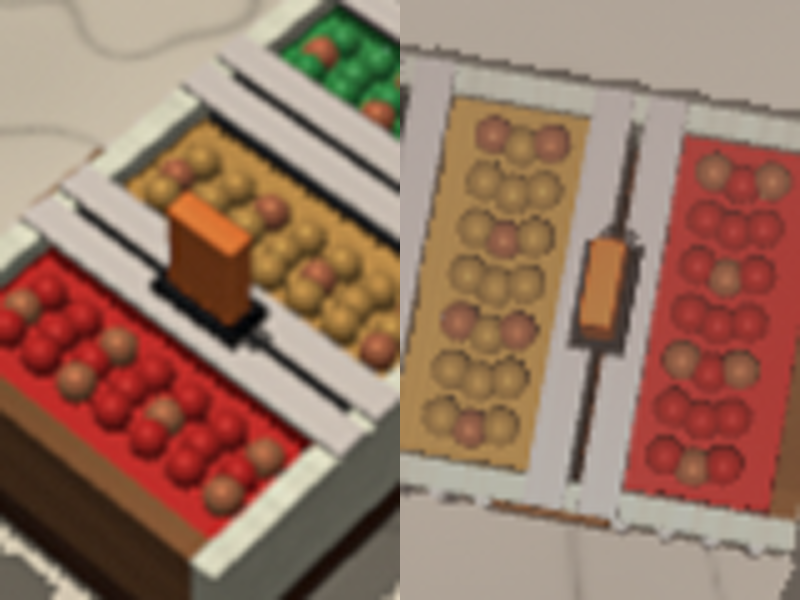

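The gauge stands upright with its collar on the strips of the right-hand channel, seen at about (210,260) in the scene crop and (605,290) in the top crop. The robot is clear of it.

```bash
python3 -c "
from rig import manip
print(manip.get_contact_force().round(1),manip.get_time()); manip.sign_off()"
```

```text
[-0.1  0.1 -0.1] 30.3917
the job is handed in; nothing more can be done
```

The clear channel is the right (-y) one. The gauge now stands in it, released, with the blade fully home. I handed the job in at about 30 s of the 72 s allowed.

- **Pick-up:** I lifted the gauge out of its stand by the orange handle. It was the larger of the two orange ones.
- **Probe:** I tried the right channel first. The blade went down to 2 mm short of home with no more than about 1.5 N of change in the force reading, which is noise.
- **Seating:** The collar met the rim at exactly the expected height, with a 5.9 N touch. I then opened the gripper and backed off.
- **Last checks:** Both cameras show the gauge upright with its collar on the strips. The force on the tool is about 0 N.
- **Not checked:** I didn't try the middle and left channels, because the first one was clear. I also didn't re-measure the jar, mug and gift box at the end; the arm's path stayed away from them.

No check failed or disagreed.

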